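# Sweep the loose keys into the console drawer

### The job

Three loose keys lie on the slate of the hallway console, above its open drawer. With the fingertips sweep them over the slate's front edge into the drawer, without picking any of them up, and when all three are in, push the drawer fully shut. Leave the other things on the slate where they lie.

Things in the scene. Friction and masses are not known exactly. Their poses are not given: they have to be found in the camera images.
- console: Fixed hallway console, 1000 mm wide (y), 360 mm deep (x), slate top 16 mm thick. Origin: middle of the slate's front (robot-side) edge on its top face, 90 mm above z = 0. x points into the depth, away from the robot, y left along the edge, z up. Nothing within 250 mm of the front edge and 230 mm of its middle is over 16 mm high; things to 140 mm high stand beyond.
- drawer (a joint): Opening of the shallow drawer under the middle of the slate, m: 0 = shut, its front flush with the slate's edge; grows as it slides out to the robot (console's -x), at most 0.16. Starts 0.095 to 0.115 open. About 2 N of friction; stays where it is left; a push on its front shuts it against a firm stop.
- drawer_front (a point): Middle of the top edge of the drawer front's outer (robot-side) face, 19 mm below the slate's top; moves with the drawer, axes as the console's. The front is 456 mm wide (y), 72 mm high, 16 mm thick. A brass latch knob, 32 mm across, 28 mm proud, sits in the middle of the face with its axis 36 mm below this point; it need not be turned.
- drawer_in (a point): Centre of the drawer's inner floor, 80 mm below the slate's top; moves with the drawer, axes as the console's. The inside is 284 mm long (x) and 426 mm wide (y); the sides end 50 mm above the floor.
- key_square: Loose steel key with a square-cornered head 26 x 25 mm, 10 mm thick, of grey moulded plastic; 56 mm long overall, 22 g or so, lying flat. Origin: middle of its length, on its underside. +x points along the blade (31 mm long, 8 mm wide, 3.5 mm thick, its underside 3 mm above the slate), -x to the head; the centre of mass is about 7 mm to -x. z up.
- key_round: Loose steel key with a round head of 26 mm diameter, 10 mm thick, of grey moulded plastic; 56 mm long overall, 22 g or so, lying flat. Origin: middle of its length, on its underside. +x points along the blade (31 mm long, 8 mm wide, 3.5 mm thick, its underside 3 mm above the slate), -x to the head; the centre of mass is about 7 mm to -x. z up.
- key_waisted: Loose steel key with a stepped head 26 mm long, 26 mm wide at the end and 19 mm wide at the blade, 10 mm thick, of grey moulded plastic; 56 mm long overall, 22 g or so, lying flat. Origin: middle of its length, on its underside. +x points along the blade (31 mm long, 8 mm wide, 3.5 mm thick, its underside 3 mm above the slate), -x to the head; the centre of mass is about 7 mm to -x. z up.
- remote: Bystander: chrome garage remote, rounded block 62 (x) x 36 (y) x 14 mm with two black buttons. Origin: centre of its underside.
- carabiner: Bystander: black steel carabiner lying flat, 75 (x) x 44 (y) x 8 mm. Origin: about its middle, on its underside.
- comb: Bystander: horn comb lying flat, 150 (y) x 32 (x) x 5 mm, at the back of the work area. Origin: its middle, on its underside.
- saucer: Bystander: terracotta saucer, 110 mm across, 22 mm high. Origin: centre of its underside.
- glasses_case: Bystander: brown glasses case 155 (x) x 60 (y) x 34 mm. Origin: centre of its underside.
- padlock: Bystander: brass padlock lying flat, body 30 (x) x 36 (y) x 16 mm, shackle 24 mm further to +x. Origin: centre of the body's underside.
Mind the look-alikes: they are no part of the job. What is shaped like the key_waisted but orange is not meant.

How it is judged:
On the way, in this order (a step that is already met when the one before it is completed fails the run):
1. all three keys lie in the drawer while it is still open (x of key_square in the frame of drawer_in between -0.142 and 0.142 m and y of key_square in the frame of drawer_in between -0.213 and 0.213 m and z of key_square in the frame of drawer_in between -0.01 and 0.045 m and x of key_round in the frame of drawer_in between -0.142 and 0.142 m and y of key_round in the frame of drawer_in between -0.213 and 0.213 m and z of key_round in the frame of drawer_in between -0.01 and 0.045 m and x of key_waisted in the frame of drawer_in between -0.142 and 0.142 m and y of key_waisted in the frame of drawer_in between -0.213 and 0.213 m and z of key_waisted in the frame of drawer_in between -0.01 and 0.045 m and value of joint drawer above 0.05 m), for 0.2 s.
2. the drawer is pushed fully shut with the keys in it (x of key_square in the frame of drawer_in between -0.142 and 0.142 m and y of key_square in the frame of drawer_in between -0.213 and 0.213 m and z of key_square in the frame of drawer_in between -0.01 and 0.045 m and x of key_round in the frame of drawer_in between -0.142 and 0.142 m and y of key_round in the frame of drawer_in between -0.213 and 0.213 m and z of key_round in the frame of drawer_in between -0.01 and 0.045 m and x of key_waisted in the frame of drawer_in between -0.142 and 0.142 m and y of key_waisted in the frame of drawer_in between -0.213 and 0.213 m and z of key_waisted in the frame of drawer_in between -0.01 and 0.045 m and value of joint drawer below 0.005 m), for 0.2 s.
At the end, for the whole second after the job is handed in: All three keys lie at rest on the drawer's floor, the drawer is shut to within 5 mm, and each other thing on the slate is within 15 mm of where it lay (all of step 2 and linear speed of each of key_square, key_round, key_waisted below 0.02 m/s and distance of each of remote, carabiner, comb, saucer, glasses_case, padlock from where it was at the start of the episode below 0.015 m); the robot touches nothing.
It fails at once if a key is lifted more than 20 mm off the slate (z of any of key_square, key_round, key_waisted in the frame of console above 0.02 m).
It fails at once if a key is carried out through the air beyond the slate's edge instead of dropping off it ((x of key_square in the frame of console below -0.05 m and z of key_square in the frame of console above -0.008 m) or (x of key_round in the frame of console below -0.05 m and z of key_round in the frame of console above -0.008 m) or (x of key_waisted in the frame of console below -0.05 m and z of key_waisted in the frame of console above -0.008 m)).
It fails at once if another thing on the slate is shifted more than 15 mm (distance of any of remote, carabiner, comb, saucer, glasses_case, padlock from where it was at the start of the episode above 0.015 m).
It also fails if it takes over 56 s, if anything falls off the work surface, if the arm or the gripper's body presses on something with over 40 N, if the wrist force passes 120 N, or if a joint passes its speed limit or range.

### The arm

A 6-joint arm with a two-finger parallel gripper is mounted at the origin on the work surface. World frame = base frame: x ahead of the robot, y to its left, z up, the work surface at z = 0. Lengths are in m, angles in rad, forces in N, time in s.
With the tool pointing down it reaches from about 0.325 to 0.9 m from the base axis. Payload 3.5 kg.
Tool frame: the origin (TCP) lies where the fingers leave the gripper's body, on its centre line; the fingertips stand 73 mm ahead of it and the grasp point (between the pads) lies 54 mm ahead of it; z points along the fingers, y is the line along which they close (so a half turn about z gives the same grasp; the last joint's range is limited). The gripper opens to 85 mm and grips with 20 to 120 N. Pads are 22 mm wide; open, the fingers measure 114 mm over their backs; the gripper's body (76 mm by 85 mm) begins 54 mm behind the grasp point. The pads swing forward as they close: fully open they stand 13 mm farther back than shut.
Start: joints at [1.086, 0.276, -0.026, 1.268, 0, 1.467], TCP at [0.233, 0.58, 0.304] pointing down, gripper open.
Joint ranges: [-3.12, 3.12], [-0.85, 1.88], [-1.08, 1.24], [-1.95, 2.15], [-1.57, 1.53], [-3.14, 3.14]. Speed limits (rad/s): [2.57, 2.57, 3.14, 3.14, 3.14, 3.14].

### API

Orientations are given as a unit quaternion [w, x, y, z].
In Python, from workcell import r gives the robot as it stands.
- The arm moves only by the tool apply_moves, never from a script. Its argument "rows" is one flat list of numbers, 7 for each row, row after row: the closure, from 0 (fully open) to 1 (shut), then the shift along the world's x, y, z in m, then the turn, a rotation vector about the world's x, y, z in degrees. In form: [grip, tx, ty, tz, wx, wy, wz, grip, tx, ty, tz, wx, wy, wz, ...]. A call has exactly 5 rows; each row is the pose to reach, as a shift and turn from the pose commanded when the call began; what a row does not reach only later rows make up. A row lasts 1/10 s, in which the tool goes at most 50 mm and 8.59 degrees, less where a joint would pass 70% of its speed; a pose out of reach is approached as far as the arm can. A call with a gripper value outside its range is refused whole. The fingers move at their own pace and stop on an object; "squeeze" is the grip in N (left out, the last holds). Time passes only in rows, so rows that repeat a pose let the fingers close, or fill a call up. It gives the time, the measured TCP pose, the force, the opening and the grip force at its end, in the units of the state.
- r.get_obs(): the state, without advancing time (a new reading comes with each control period).
- r.get_image(name): name is "side" or "top"; returns a dict with "color" (480x640x3 uint8, red, green, blue), "K" (3x3 intrinsics, pixels), "k1" (the pictures are not rectified: a ray, as slopes to the right and down, at radius r is drawn at 1 + k1 r^2 times it, then the intrinsics apply), "extrinsics" (4x4, takes a point from world to camera coordinates). Camera axes: x right, y down, z forward; pixel columns grow to the right and rows downward; lengths in m; the calibration is good to about 2 mm. A picture is of the moment at which its call begins. There is no depth.
- r.sign_off(): hands the job in; it is judged then, once.
The state is a dict: "clock": time; "joints": joint angles; "joint_vel": joint speeds; "effort": joint torques, N m; "ee_pos": TCP position; "ee_rot": TCP orientation; "contact_force": force on the tool from outside, world axes, zero at the start; "moment": the same for the moment, N m; "finger_gap": finger opening in m; "finger_force": force on a finger pad.
Only numpy, scipy, OpenCV 4.12 (cv2) and the standard library are available. Lean on these libraries where they do the work, as an engineer would, in place of code of your own. Each camera call takes 0.05 s, during which the arm holds its last target. There are 200 camera calls.

## Working session

There is one attempt and no reset: what is moved stays moved. The work goes in short steps, Python scripts to look and compute and a tool call to move; the robot and the scene stay as the last step left them, time stands still between calls to the robot, and variables do not carry over. Pictures are saved under pics/ and viewed, at most 10 in all, crops included, and the job is handed in when it is done.

Besides the shell and the picture viewer there is one more tool, called in YAML: its name, and indented under it one key for each argument. apply_moves: Moves the arm, as the interface text tells. Its arguments: {"type":"object","properties":{"rows":{"type":"array","items":{"type":"number"}},"squeeze":{"type":"number"}},"required":["rows"]}

```bash
ls; mkdir -p pics
cat > h.py <<'E'
import numpy as np, cv2
from workcell import r
def snap(n):
    d=r.get_image(n); return d
def ray(d,u,v):
    K=np.array(d["K"]);k=d["k1"];E=np.array(d["extrinsics"])
    p=np.array([[[u,v]]],float)
    q=cv2.undistortPoints(p,K,np.array([k,0,0,0,0.]))[0,0]
    R=E[:3,:3];t=E[:3,3]
    return -R.T@t, R.T@np.array([q[0],q[1],1])
def onplane(d,u,v,z):
    o,w=ray(d,u,v); return o+w*(z-o[2])/w[2]
def proj(d,P):
    K=np.array(d["K"]);E=np.array(d["extrinsics"])
    return cv2.projectPoints(np.array(P,float).reshape(-1,1,3),cv2.Rodrigues(E[:3,:3])[0],E[:3,3],K,np.array([d["k1"],0,0,0,0.]))[0][:,0]
E
python3 - <<'E'
from h import *
import pickle
for n in("top","side"):
    d=snap(n);cv2.imwrite(f"pics/{n}0.png",d["color"][:,:,::-1]);pickle.dump(d,open(n+"0.pkl","wb"))
    o,w=ray(d,320,240);print(n,o,w,d["k1"])
print(r.get_obs())
E
```

```text
pics
top [0.3902023  0.00646082 1.31831099] [ 0.12825856  0.01226559 -0.9917197 ] -0.15928074825947364
side [ 0.47796703 -0.71949895  0.90768958] [ 0.02373542  0.65656118 -0.75417614] 0.029638889952878195
{'clock': 0.1, 'joints': array([ 1.08560143e+00,  2.77098088e-01, -2.77467215e-02,  1.26800742e+00,
        2.09778026e-06,  1.46738922e+00]), 'joint_vel': array([-0.0002604 , -0.00122911,  0.00345786,  0.00191712, -0.00041998,
        0.00130269]), 'effort': array([-4.73273794e-04, -4.46707892e+01,  2.96128285e+01,  8.49290140e-03,
       -1.22072747e-04, -6.75708918e-06]), 'ee_pos': array([0.23261259, 0.57949612, 0.30284441]), 'ee_rot': array([-2.99183223e-04,  1.89736525e-01,  9.81834505e-01, -9.83452374e-04]), 'contact_force': array([-1.049908  , -0.78167867, -0.4991609 ]), 'moment': array([-0.05993307,  0.00844952,  0.03662865]), 'finger_force': 0.0, 'finger_gap': 0.08553068127626605}
```

View pics/top0.png

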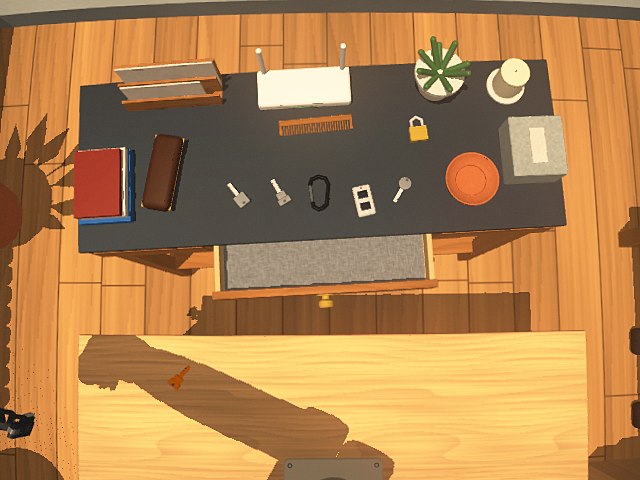

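View pics/side0.png

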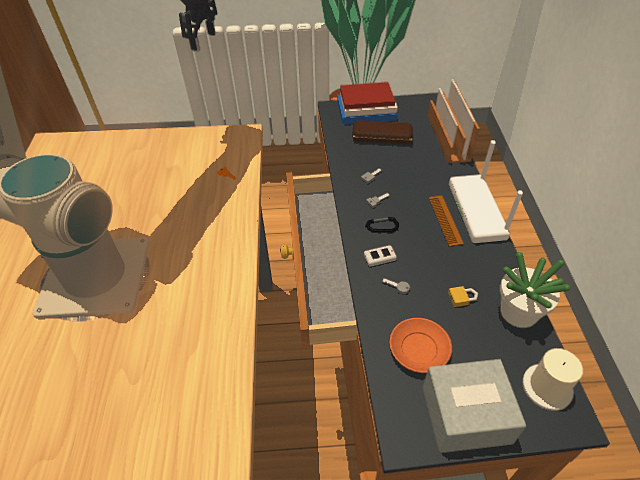

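The top view shows keys at about (238,195), (281,191) and (402,189), the carabiner at (319,192) and the remote at (363,200). The slate's front edge runs from (80,252) to (566,226), and the drawer knob is at (325,300). The side view agrees; the orange decoy lies on the table.

```bash
cat > meas.py <<'E'
from h import *
def frame(d):
    # front edge: dark slate columns, last dark pixel above drawer/front
    hsv=cv2.cvtColor(d["color"],cv2.COLOR_RGB2HSV); P=[]
    dark=((hsv[:,:,2]<85)&(hsv[:,:,1]<110)).astype(np.uint8)
    for u in list(range(240,420,6)):
        col=dark[205:262,u]; z=np.where(col==0)[0]
        if len(z) and z[0]>5: P.append(onplane(d,u,205+z[0]-.5,.09)[:2])
    P=np.array(P,np.float32)
    vx,vy,x0,y0=cv2.fitLine(P,cv2.DIST_HUBER,0,.01,.01).ravel()
    res=(P[:,0]-x0)*vy-(P[:,1]-y0)*vx
    if vy<0: vx,vy=-vx,-vy
    return np.array([x0,y0]),np.array([vx,vy]),np.abs(res).max(),dark
def blobs(d,dark,roi=(215,160,420,222)):
    a,b,c,e=roi; m=np.zeros_like(dark); 
    hsv=cv2.cvtColor(d["color"],cv2.COLOR_RGB2HSV)
    m[b:e,a:c]=(hsv[b:e,a:c,2]>95)
    n,l,s,ce=cv2.connectedComponentsWithStats(m)
    return [(l==i) for i in range(1,n) if s[i,4]>40]
E
python3 - <<'E'
from meas import *
import pickle
d=pickle.load(open("top0.pkl","rb"))
p0,t,res,dark=frame(d); n=np.array([t[1],-t[0]])
print("edge",p0,t,np.degrees(np.arctan2(-t[0],t[1])),res)
# ends of slate for middle
for uv in [(80,252),(566,226)]: print("end",onplane(d,*uv,.09))
k=onplane(d,325,300,.09-.055);print("knob",k)
for m in blobs(d,dark):
    v,u=np.nonzero(m); W=np.array([onplane(d,a,b,.097)[:2] for a,b in zip(u,v)])
    c=W.mean(0);ev,E=np.linalg.eigh(np.cov(W.T)); ax=E[:,1]; q=(W-c)@ax
    if (q**3).mean()<0: ax=-ax;q=-q  # tail = blade
    print(len(u),"c",c.round(4),"fromedge",((c-p0)@n).round(4),"along",((c-p0)@t).round(4),"ax",np.degrees(np.arctan2(ax[1],ax[0])).round(),"ext",q.min().round(3),q.max().round(3))
# drawer front top edge, outer face
for uv in [(215,297),(437,286)]:
    q=onplane(d,*uv,.071);print("df",q,(q[:2]-p0)@n)
im=d["color"][150:310,200:460,::-1];cv2.imwrite("pics/c.png",cv2.resize(im,None,fx=3,fy=3,interpolation=cv2.INTER_CUBIC))
E
```

```text
edge [0.5499762  0.03283218] [-0.0502097  0.9987387] 2.8780136 0.009931758
end [0.52912978 0.51244234 0.09      ]
end [ 0.5735358  -0.48055529  0.09      ]
knob [0.43164544 0.01299249 0.035     ]
194 c [ 0.6541 -0.1443] fromedge 0.0951 along -0.1821 ax 150.0 ext -0.022 0.035
218 c [0.6426 0.1006] fromedge 0.096 along 0.0631 ax 30.0 ext -0.022 0.034
229 c [0.6384 0.1844] fromedge 0.0959 along 0.147 ax 40.0 ext -0.022 0.035
449 c [ 0.6267 -0.0659] fromedge 0.0717 along -0.1025 ax 13.0 ext -0.031 0.032
df [0.43785147 0.23414856 0.071     ] -0.10187530346540474
df [ 0.45611475 -0.21274262  0.071     ] -0.10607333180246371
```

View pics/c.png

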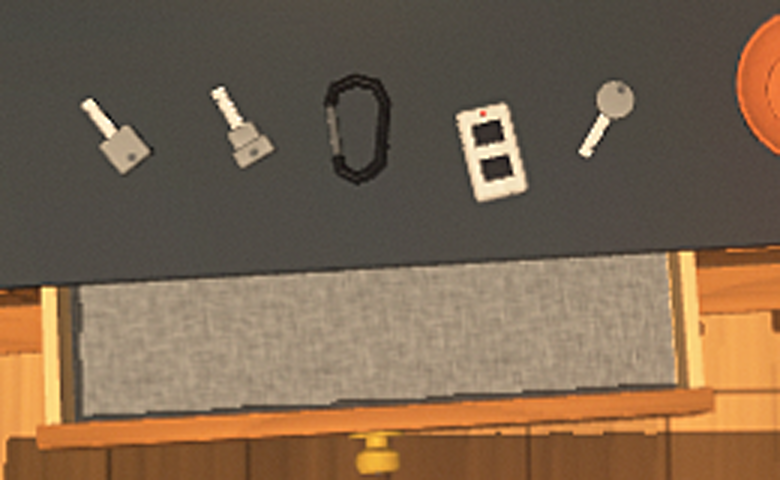

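The crop confirms, left to right: square, waisted, carabiner, remote, round. For the square and waisted keys I'll straddle the blade with the fingers and push on the head's shoulders. For the round key I'll push from behind its head.

apply_moves:
  rows: [0.65,0.03,-0.03,0,0,0,8,0.65,0.065,-0.06,0,0,0,16,0.65,0.1,-0.09,0,0,0,24,0.65,0.135,-0.12,0,0,0,32,0.65,0.17,-0.15,0,0,0,40]

```text
clock: 0.6
ee_pos: [0.4037, 0.4285, 0.3034]
ee_rot: [-0.0, -0.161, 0.987, -0.0]
contact_force: [0.3, 0.8, -0.4]
finger_gap: 0.0297
finger_force: 0.0
```

apply_moves:
  rows: [0.65,0.035,-0.03,0,0,0,5,0.65,0.07,-0.06,0,0,0,10,0.65,0.105,-0.09,0,0,0,15,0.65,0.14,-0.12,0,0,0,20,0.65,0.17,-0.15,0,0,0,22]

```text
clock: 1.1
ee_pos: [0.5742, 0.2784, 0.3033]
ee_rot: [-0.0, -0.344, 0.939, -0.0]
contact_force: [0.4, -0.3, 0.6]
finger_gap: 0.03
finger_force: 0.0
```

apply_moves:
  rows: [0.65,0.03,-0.03,-0.02,0,0,0,0.65,0.06,-0.06,-0.04,0,0,0,0.65,0.081,-0.082,-0.06,0,0,0,0.65,0.081,-0.082,-0.09,0,0,0,0.65,0.081,-0.082,-0.09,0,0,0]

```text
clock: 1.6
ee_pos: [0.6512, 0.1962, 0.2081]
ee_rot: [-0.005, -0.342, 0.94, 0.001]
contact_force: [-0.5, 0.8, -0.3]
finger_gap: 0.0302
finger_force: 0.0
```

Run:
```python
from h import *
o=r.get_obs();print(o)
for n in("side",):
    d=snap(n);im=d["color"][100:300,280:480,::-1];cv2.imwrite(f"pics/{n}1.png",cv2.resize(im,None,fx=3,fy=3))
```

```text
{'clock': 1.6, 'joints': array([ 1.97628654e-01,  4.36481594e-01, -7.82761166e-03,  1.13721936e+00,
        1.28683365e-04, -5.00771073e-01]), 'joint_vel': array([ 0.0278791 , -0.04280952,  0.04179995,  0.05189423,  0.00282148,
        0.00117577]), 'effort': array([-1.06339149e+00, -5.32724404e+01,  3.07431757e+01, -8.11173599e-01,
       -4.87541675e-02, -6.65482687e-03]), 'ee_pos': array([0.65116325, 0.19619962, 0.20808548]), 'ee_rot': array([-5.29485757e-03, -3.42140820e-01,  9.39633365e-01,  8.73837815e-04]), 'contact_force': array([-0.54007396,  0.78840008, -0.31354103]), 'moment': array([-0.02312665,  0.11351226,  0.03329542]), 'finger_force': 0.0, 'finger_gap': 0.030205809509969116}
```

View pics/side1.png

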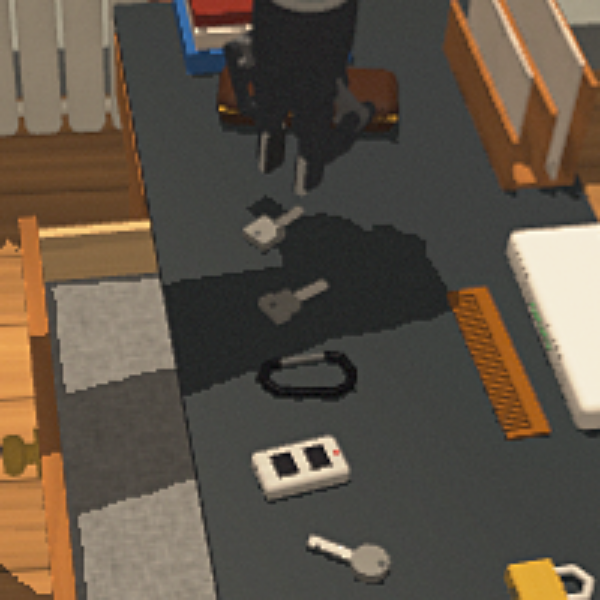

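The side crop shows the fingers straddling above the square key at about (285,215), with all other things undisturbed. I'll descend next.

apply_moves:
  rows: [0.65,0,0,-0.015,0,0,0,0.65,0,0,-0.03,0,0,0,0.65,0,0,-0.04,0,0,0,0.65,0,0,-0.044,0,0,0,0.65,0,0,-0.044,0,0,0]

```text
clock: 2.15
ee_pos: [0.6532, 0.1982, 0.169]
ee_rot: [-0.001, -0.343, 0.939, 0.0]
contact_force: [0.4, -0.8, 0.8]
finger_gap: 0.0299
finger_force: 0.0
```

Run:
```python
from h import *
o=r.get_obs();print(o['ee_pos'],o['contact_force'])
d=snap("side");im=d["color"][120:240,320:440,::-1];cv2.imwrite(f"pics/side2.png",cv2.resize(im,None,fx=5,fy=5))
```

```text
[0.65317951 0.19818907 0.16902254] [ 0.42814119 -0.84017996  0.7638771 ]
```

View pics/side2.png

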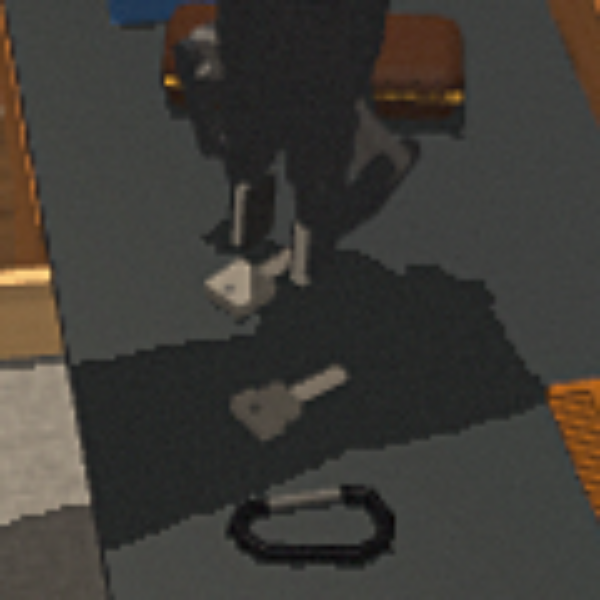

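The blade lies between the two fingers, one at (240,215) and one at (300,265), with the head in front of them. I'll close to about 14 mm, then sweep.

apply_moves:
  rows: [0.75,0,0,0,0,0,0,0.84,0,0,0,0,0,0,0.84,0,0,-0.002,0,0,0,0.84,0,0,-0.003,0,0,0,0.84,0,0,-0.003,0,0,0]

```text
clock: 2.7
ee_pos: [0.6537, 0.1979, 0.1667]
ee_rot: [-0.0, -0.343, 0.939, 0.0]
contact_force: [0.2, -0.5, 0.1]
finger_gap: 0.0136
finger_force: 0.0
```

apply_moves:
  rows: [0.84,-0.006,0,0,0,0,0,0.84,-0.013,-0.001,0,0,0,0,0.84,-0.021,-0.001,0,0,0,0,0.84,-0.03,-0.001,0,0,0,0,0.84,-0.04,-0.002,0,0,0,0]

```text
clock: 3.2
ee_pos: [0.6129, 0.196, 0.167]
ee_rot: [-0.0, -0.343, 0.939, 0.0]
contact_force: [0.0, 1.7, -0.4]
finger_gap: 0.0139
finger_force: 0.1
```

Run:
```python
from h import *
o=r.get_obs();print(o['ee_pos'],o['contact_force'])
d=snap("side");im=d["color"][120:270,290:440,::-1];cv2.imwrite(f"pics/side3.png",cv2.resize(im,None,fx=4,fy=4))
```

```text
[0.61288413 0.19604301 0.16695111] [ 0.01050812  1.65055057 -0.44619232]
```

View pics/side3.png

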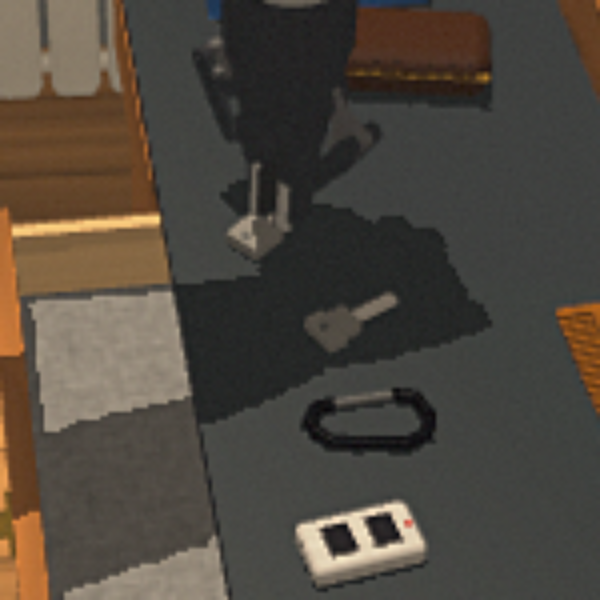

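The key is pinned against the fingers at (255,235) and moving with them. I'll carry on over the edge.

apply_moves:
  rows: [0.84,-0.01,-0.001,0,0,0,0,0.84,-0.02,-0.002,0,0,0,0,0.84,-0.03,-0.003,0,0,0,0,0.84,-0.04,-0.004,0,0,0,0,0.84,-0.05,-0.005,0,0,0,0]

```text
clock: 3.75
ee_pos: [0.563, 0.1909, 0.167]
ee_rot: [0.0, -0.343, 0.939, -0.0]
contact_force: [-0.2, 1.1, -0.0]
finger_gap: 0.0135
finger_force: 0.2
```

apply_moves:
  rows: [0.84,-0.01,-0.001,0,0,0,0,0.84,-0.02,-0.002,0,0,0,0,0.84,-0.03,-0.003,0,0,0,0,0.84,-0.035,-0.004,0,0,0,0,0.84,-0.035,-0.004,0,0,0,0]

```text
clock: 4.25
ee_pos: [0.5279, 0.1869, 0.1668]
ee_rot: [-0.0, -0.343, 0.939, 0.0]
contact_force: [0.3, -0.1, 0.3]
finger_gap: 0.0137
finger_force: 0.0
```

Run:
```python
from h import *
o=r.get_obs();print(o['ee_pos'],o['contact_force'])
d=snap("side");im=d["color"][120:320,270:470,::-1];cv2.imwrite(f"pics/side4.png",cv2.resize(im,None,fx=3,fy=3))
```

```text
[0.52787916 0.18686099 0.16676595] [ 0.34839649 -0.06588229  0.33938647]
```

View pics/side4.png

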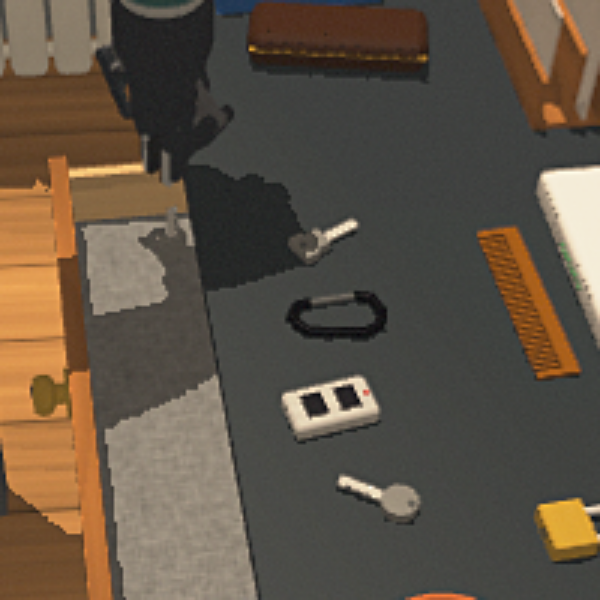

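The slate is clear of the square key and its pale blade shows in the drawer at (172,225). Next is the waisted key: lift, move to (0.660, 0.111), turn -10°.

apply_moves:
  rows: [0.84,0,0,0.03,0,0,0,0.65,0.03,-0.02,0.05,0,0,-3,0.65,0.07,-0.04,0.05,0,0,-6,0.65,0.11,-0.06,0.05,0,0,-10,0.65,0.132,-0.076,0.05,0,0,-10]

```text
clock: 4.8
ee_pos: [0.6647, 0.1096, 0.2175]
ee_rot: [0.002, -0.259, 0.966, -0.001]
contact_force: [-0.3, -0.0, -1.1]
finger_gap: 0.0299
finger_force: 0.0
```

apply_moves:
  rows: [0.65,0,0,0,0,0,0,0.65,0,0,-0.02,0,0,0,0.65,0,0,-0.035,0,0,0,0.65,0,0,-0.046,0,0,0,0.65,0,0,-0.048,0,0,0]

```text
clock: 5.3
ee_pos: [0.6589, 0.1113, 0.1665]
ee_rot: [-0.002, -0.26, 0.966, 0.0]
contact_force: [-0.1, -0.6, -0.1]
finger_gap: 0.0299
finger_force: 0.0
```

apply_moves:
  rows: [0.75,0,0,0,0,0,0,0.86,0,0,0,0,0,0,0.86,0,0,-0.002,0,0,0,0.86,0,0,-0.002,0,0,0,0.86,0,0,-0.002,0,0,0]

```text
clock: 5.8
ee_pos: [0.661, 0.111, 0.1673]
ee_rot: [0.0, -0.26, 0.966, -0.0]
contact_force: [0.6, -0.2, -0.4]
finger_gap: 0.0117
finger_force: 0.0
```

Run:
```python
from h import *
o=r.get_obs();print(o['ee_pos'],o['contact_force'],o['finger_gap'])
d=snap("side");im=d["color"][140:260,310:430,::-1];e=snap("top")["color"][130:310,190:340,::-1]
cv2.imwrite(f"pics/side5.png",np.hstack([cv2.resize(im,(400,400)),cv2.resize(e,(333,400))]))
```

```text
[0.66103754 0.11102157 0.16730762] [ 0.64791596 -0.18145923 -0.43179717] 0.011712019126176693
```

View pics/side5.png

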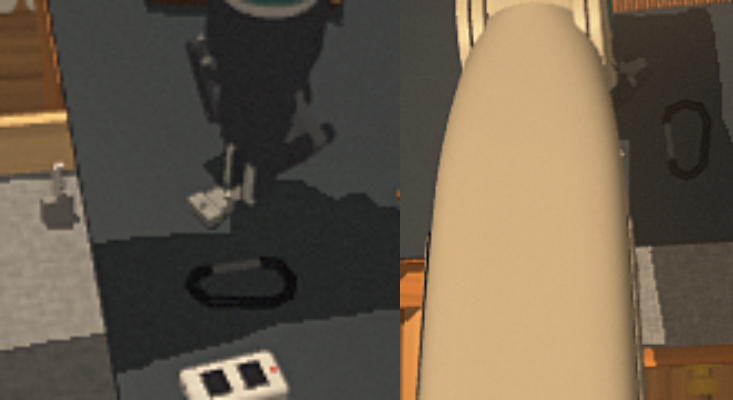

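The square key lies on the drawer floor at (60,205). The waisted key's blade is between the fingers, with its head at (210,207). Sweeping it now.

apply_moves:
  rows: [0.86,-0.006,0,0,0,0,0,0.86,-0.013,0,0,0,0,0,0.86,-0.021,0,0,0,0,0,0.86,-0.03,0,0,0,0,0,0.86,-0.04,0,0,0,0,0]

```text
clock: 6.4
ee_pos: [0.6199, 0.111, 0.1669]
ee_rot: [-0.0, -0.26, 0.966, 0.0]
contact_force: [0.2, 0.0, -0.1]
finger_gap: 0.0119
finger_force: 0.1
```

apply_moves:
  rows: [0.86,-0.01,0,0,0,0,0,0.86,-0.02,0,0,0,0,0,0.86,-0.03,0,0,0,0,0,0.86,-0.04,0,0,0,0,0,0.86,-0.05,0,0,0,0,0]

```text
clock: 6.9
ee_pos: [0.57, 0.111, 0.1669]
ee_rot: [-0.0, -0.26, 0.966, -0.0]
contact_force: [-0.2, -0.5, -0.2]
finger_gap: 0.012
finger_force: 0.1
```

apply_moves:
  rows: [0.86,-0.01,0,0,0,0,0,0.86,-0.02,0,0,0,0,0,0.86,-0.03,0,0,0,0,0,0.86,-0.04,0,0,0,0,0,0.86,-0.04,0,0,0,0,0]

```text
clock: 7.4
ee_pos: [0.529, 0.111, 0.1666]
ee_rot: [-0.001, -0.26, 0.966, 0.0]
contact_force: [-0.4, -0.4, 0.0]
finger_gap: 0.0117
finger_force: 0.0
```

apply_moves:
  rows: [0.84,0,0,0.04,0,0,0,0.84,0,-0.03,0.06,0,0,-8,0.84,0.03,-0.07,0.06,0,0,-16,0.84,0.06,-0.11,0.06,0,0,-24,0.84,0.09,-0.15,0.06,0,0,-32]

```text
clock: 7.9
ee_pos: [0.6223, -0.0405, 0.2277]
ee_rot: [0.001, 0.019, 1.0, -0.0]
contact_force: [0.7, 0.3, -0.1]
finger_gap: 0.0133
finger_force: 0.0
```

apply_moves:
  rows: [0.84,0.03,-0.04,0,0,0,-7,0.84,0.055,-0.08,0,0,0,-13,0.84,0.067,-0.117,0,0,0,-13,0.84,0.067,-0.117,-0.02,0,0,-13,0.84,0.067,-0.117,-0.02,0,0,-13]

```text
clock: 8.4
ee_pos: [0.6868, -0.1571, 0.2037]
ee_rot: [-0.002, 0.13, 0.991, 0.001]
contact_force: [-0.3, 0.1, -1.1]
finger_gap: 0.0135
finger_force: 0.0
```

Run:
```python
from h import *
o=r.get_obs();print(o['ee_pos'],o['contact_force'],o['finger_gap'])
d=snap("side");im=d["color"][160:340,280:460,::-1]
cv2.imwrite(f"pics/side6.png",cv2.resize(im,(600,600)))
```

```text
[ 0.68682571 -0.15714439  0.20373197] [-0.30567137  0.12468643 -1.11086552] 0.013503773362483689
```

View pics/side6.png

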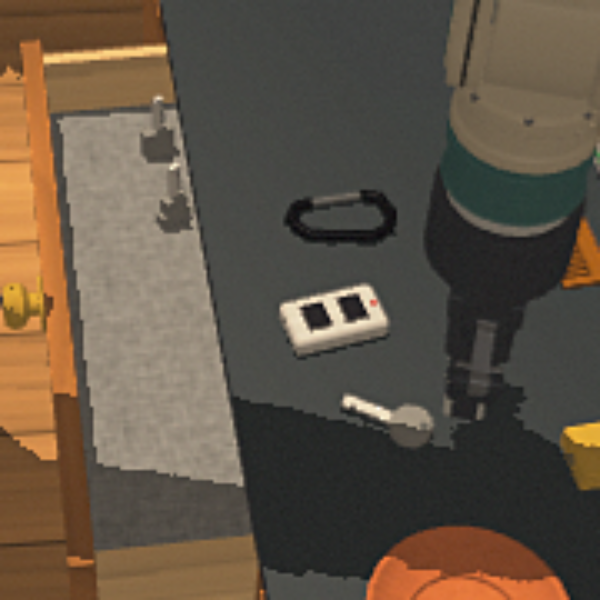

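Both keys now lie in the drawer at (158,140) and (175,205), the carabiner and remote are unmoved, and the closed fingers stand behind the round head at (412,425). I'll descend and sweep.

apply_moves:
  rows: [0.84,0,0.001,-0.01,0,0,0,0.84,0,0.001,-0.025,0,0,0,0.84,0,0.001,-0.037,0,0,0,0.84,0,0.001,-0.04,0,0,0,0.84,0,0.001,-0.04,0,0,0]

```text
clock: 8.95
ee_pos: [0.6871, -0.1543, 0.1655]
ee_rot: [-0.001, 0.129, 0.992, 0.0]
contact_force: [-0.4, 0.3, -0.6]
finger_gap: 0.0137
finger_force: 0.0
```

apply_moves:
  rows: [0.84,-0.006,0,0,0,0,0,0.84,-0.013,0,0,0,0,0,0.84,-0.021,-0.001,0,0,0,0,0.84,-0.03,-0.001,0,0,0,0,0.84,-0.04,-0.002,0,0,0,0]

```text
clock: 9.45
ee_pos: [0.647, -0.1571, 0.1672]
ee_rot: [0.0, 0.129, 0.992, -0.0]
contact_force: [-0.0, -0.0, 0.2]
finger_gap: 0.0138
finger_force: 0.1
```

Run:
```python
from meas import *
o=r.get_obs();print(o['ee_pos'],o['contact_force'],o['finger_gap'])
d=snap("side");cv2.imwrite("s7.png",d["color"][:,:,::-1])
# grey bright blobs on the slate near the round key
hsv=cv2.cvtColor(d["color"],cv2.COLOR_RGB2HSV)
a,b,c,e=355,262,430,310
m=np.zeros(hsv.shape[:2],np.uint8);m[b:e,a:c]=hsv[b:e,a:c,2]>95
n,l,s,ce=cv2.connectedComponentsWithStats(m)
for i in range(1,n):
    if s[i,4]>15:
        v,u=np.nonzero(l==i);W=np.array([onplane(d,x,y,.097)[:2] for x,y in zip(u,v)])
        print(s[i],W.mean(0),W.min(0),W.max(0))
```

```text
[ 0.64701383 -0.1571123   0.16723907] [-0.043372   -0.03911016  0.18444347] 0.013771425352516332
[367 262  19   4  50] [ 0.61161348 -0.08444169] [ 0.59650828 -0.08929524] [ 0.63338348 -0.0806293 ]
[367 274  24  15 120] [ 0.6147332 -0.1320972] [ 0.59224294 -0.14866257] [ 0.63531339 -0.11160149]
```

Run:
```python
import cv2
im=cv2.imread("s7.png")[230:330,330:460]
cv2.imwrite("pics/side7.png",cv2.convertScaleAbs(cv2.resize(im,(780,600),interpolation=cv2.INTER_CUBIC),alpha=1.5))
```

```text
(no output)
```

View pics/side7.png

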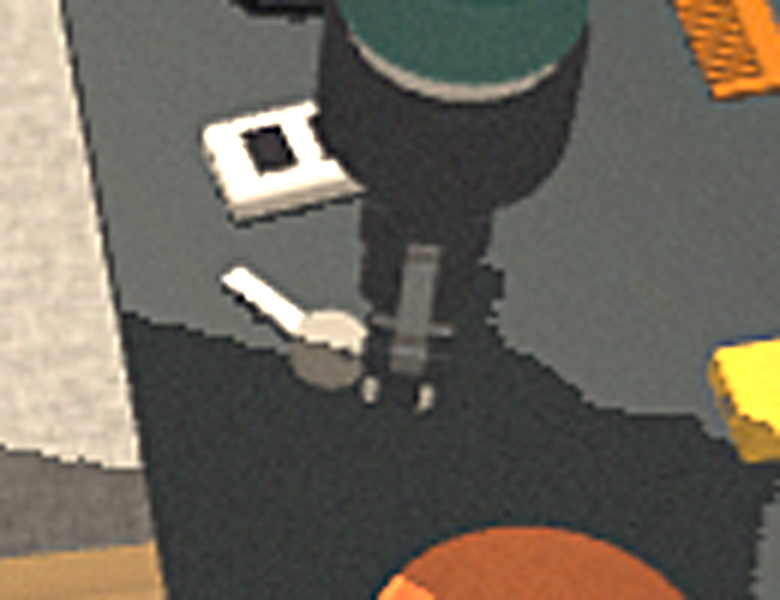

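The head at (330,348) still touches the fingers, whose near-finger corner is at (370,388), but the key has turned, with its blade tip at (235,275). I'll compute the offset before going on.

Run:
```python
from h import *
d=snap("side")
for n,x,y,z in [("head",330,348,.1),("tip",235,275,.096),("nf",370,388,.094),("nr",425,395,.094)]:
    print(n,onplane(d,330+x/6,230+y/6,z))
```

```text
head [ 0.62351996 -0.15022096  0.1       ]
tip [ 0.59677806 -0.11546036  0.096     ]
nf [ 0.63530628 -0.16271438  0.094     ]
nr [ 0.65269487 -0.16669834  0.094     ]
```

apply_moves:
  rows: [0.84,0.006,0,0,0,0,0,0.84,0.01,0.003,0,0,0,6,0.84,0.01,0.007,0,0,0,12,0.84,0.01,0.01,0,0,0,15,0.84,0.006,0.01,0,0,0,15]

```text
clock: 10.05
ee_pos: [0.6551, -0.1468, 0.167]
ee_rot: [0.001, -0.001, 1.0, -0.0]
contact_force: [1.1, 0.3, -0.4]
finger_gap: 0.0139
finger_force: 0.0
```

apply_moves:
  rows: [0.84,-0.006,0,0,0,0,0,0.84,-0.014,0,0,0,0,0,0.84,-0.022,0,0,0,0,0,0.84,-0.03,0,0,0,0,0,0.84,-0.038,0,0,0,0,0]

```text
clock: 10.55
ee_pos: [0.6149, -0.1471, 0.167]
ee_rot: [-0.0, -0.001, 1.0, 0.0]
contact_force: [0.6, 0.2, -0.3]
finger_gap: 0.0136
finger_force: 0.0
```

Run:
```python
from h import *
o=r.get_obs();print(o['ee_pos'],o['contact_force'])
d=snap("side");hsv=cv2.cvtColor(d["color"],cv2.COLOR_RGB2HSV).astype(int)
b,e,a,c=270,305,352,385
g=hsv[b:e,a:c]
for y in range(0,e-b): print(b+y,"".join("#" if v>130 else "+" if v>88 else "o" if v>70 else "." for v in g[y,:,2]))
```

```text
[ 0.61494173 -0.14706941  0.1669642 ] [ 0.61338132  0.20802508 -0.3362216 ]
270 ooooooooooooooooooooo............
271 ooooooooooooooooooooo............
272 ooooooooooooooooooooo............
273 o.o..oooooooooooooooo............
274 .o++..oooooooooooooooo...........
275 o####o.ooooooooooooooo...........
276 ######o..ooooooooooooo...........
277 +######o..ooooooooooo+...........
278 ...#####o..oooooo.ooo+...........
279 o..+#####+..ooooooooo+...........
280 oo..+#####+..oo.ooooo+...........
281 oooo.o#####+..ooo..o.+.......ooo.
282 oooo..o#####+o++++oo.+...........
283 .oooo..o#+#########+oo...........
284 ...oooo.+++o.....####+...........
285 .........o+ooooooo..##..+........
286 ..........oooooooooooo.o+........
287 ..........oooooooooooo.oo........
288 ..........ooooooooooooo+o........
289 ..........oooooooo...o.++........
290 ..........oooooooo..ooo++o.......
291 ..........oooooooooooo.++........
292 ...........oooooooooo..++........
293 ............ooooooooo..++........
294 .............ooooooo....+o.......
295 .................................
296 .................................
297 .................................
298 .................................
299 .................................
300 +................................
301 +................................
302 #................................
303 #................................
304 #................................
```

The key now holds its orientation. I'll push it over the edge.

apply_moves:
  rows: [0.84,-0.008,0,0,0,0,0,0.84,-0.017,0,0,0,0,0,0.84,-0.026,0,0,0,0,0,0.84,-0.035,0,0,0,0,0,0.84,-0.044,0,0,0,0,0]

```text
clock: 11.1
ee_pos: [0.571, -0.147, 0.1669]
ee_rot: [-0.0, -0.001, 1.0, 0.0]
contact_force: [0.5, -0.0, 0.2]
finger_gap: 0.0137
finger_force: 0.0
```

apply_moves:
  rows: [0.84,-0.006,0,0,0,0,0,0.84,-0.012,0,0,0,0,0,0.84,-0.018,0,0,0,0,0,0.84,-0.02,0,0,0,0,0,0.84,-0.02,0,0,0,0,0]

```text
clock: 11.6
ee_pos: [0.5516, -0.147, 0.1669]
ee_rot: [-0.0, -0.001, 1.0, 0.0]
contact_force: [-0.1, 0.3, -0.5]
finger_gap: 0.0135
finger_force: 0.0
```

Run:
```python
from h import *
o=r.get_obs();print(o['ee_pos'],o['contact_force'])
d=snap("side");hsv=cv2.cvtColor(d["color"],cv2.COLOR_RGB2HSV).astype(int)
b,e,a,c=262,325,300,385
g=hsv[b:e,a:c]
for y in range(0,e-b,1): print(b+y,"".join("#" if v>130 else "+" if v>88 else "o" if v>70 else "." for v in g[y,:,2]))
print(proj(d,[[.559,-.15,.09],[.51,-.15,.01],[.559,-.12,.01]]))
```

```text
[ 0.55163395 -0.14698596  0.16689369] [-0.09361684  0.31301984 -0.54474038]
262 ##oo.#################################+......................ooooo.+##########+++++++
263 ##oo.#################################+......................oooooo.#####++++++++++..
264 ##oo.#################################+......................ooooooo+++++++++++o....o
265 ##oo.#################################+......................ooooooo.+++++o......oooo
266 ##ooo##################################......................ooooooo.+o.....ooooooooo
267 ##ooo##################################......................oooooooo...ooooooooooooo
268 ##+oo.#################################......................oooooooooooooooooooooooo
269 ##+oo.#################################......................oooooooooooooooooooooooo
270 ##+oo.#################################+.........oooo......oooooooooooooooooooooooooo
271 ###oo.##################################...................oooooooooooooooooooooooooo
272 ###oo.##################################...................ooooooooooooooooooooooo.oo
273 ###o..########################
[... 4033 characters left out ...]
oooooooooooooooooooooo+o+ooooooooooooooooo..............................
319 +++++++ooooooooooooooooooooooooooooooooooooooooooooooooo.............................
320 ++++++++ooooooooooooooooooooo+ooooooooooooooooooooooo+++.............................
321 ++++++++ooooooooooooooooooooooooooooooooooo+++++++######.............................
322 ++++++++ooo.ooooooooooooooooooooo+++++++#############++#.............................
323 ++++++++ooooooooo..ooooo+++++++############+#####+++++##+............................
324 +o++++++oooooo+++++++#########+#####+###+++##+##+#+#+#+#+............................
[[352.08056283 292.77998702]
 [327.55681776 316.36171876]
 [349.57228991 302.9315935 ]]
```

apply_moves:
  rows: [0.84,0,0,0.04,0,0,0,1,-0.03,0.03,0.05,0,0,0,1,-0.06,0.07,0.05,0,0,0,1,-0.09,0.11,0.05,0,0,0,1,-0.12,0.15,0.05,0,0,3]

```text
clock: 12.15
ee_pos: [0.4312, 0.0041, 0.2172]
ee_rot: [0.001, -0.027, 1.0, 0.0]
contact_force: [-0.6, 1.9, -0.4]
finger_gap: -0.0001
finger_force: 0.0
```

apply_moves:
  rows: [1,-0.02,0.03,0,0,0,0,1,-0.027,0.053,0,0,0,0,1,-0.027,0.053,0,0,0,0,1,-0.027,0.053,0,0,0,0,1,-0.027,0.053,0,0,0,0]

```text
clock: 12.65
ee_pos: [0.4058, 0.0555, 0.2172]
ee_rot: [0.0, -0.027, 1.0, -0.0]
contact_force: [0.1, 0.7, -0.2]
finger_gap: -0.0003
finger_force: 0.0
```

Run:
```python
from h import *
import pickle
o=r.get_obs();print(o['ee_pos'],o['contact_force'])
d=snap("side");cv2.imwrite("s8.png",d["color"][:,:,::-1]);d0=pickle.load(open("side0.pkl","rb"))
# what changed against the first picture inside the drawer / on the slate
g=cv2.absdiff(d["color"],d0["color"]).max(2)
m=(g>28).astype(np.uint8)
n,l,s,ce=cv2.connectedComponentsWithStats(m)
for i in range(1,n):
    if s[i,4]>25 and s[i,0]>290: print(s[i],"floor",onplane(d,*ce[i],.015).round(3),"slate",onplane(d,*ce[i],.097).round(3))
b,e,a,c=268,325,308,358
v=cv2.cvtColor(d["color"],cv2.COLOR_RGB2GRAY)
for y in range(b,e): print(y,"".join(" .:-=+*#%@"[min(9,x//22)] for x in v[y,a:c]))
```

```text
[0.40576379 0.05550765 0.21717249] [ 0.06706151  0.69897935 -0.19373878]
[361 168  21  13 117] floor [0.653 0.278 0.015] slate [0.637 0.186 0.097]
[322 188  12  29 145] floor [0.533 0.179 0.015] slate [0.528 0.096 0.097]
[366 193  24  13 128] floor [0.659 0.186 0.015] slate [0.642 0.103 0.097]
[327 218  11  12  89] floor [0.538 0.107 0.015] slate [0.533 0.031 0.097]
[304 248  30  43 959] floor [ 0.496 -0.032  0.015] slate [ 0.495 -0.095  0.097]
[382 278  28  14 189] floor [ 0.667 -0.084  0.015] slate [ 0.649 -0.142  0.097]
[334 306   5  13  54] floor [ 0.528 -0.144  0.015] slate [ 0.523 -0.197  0.097]
[317 412  31  58 958] floor [ 0.499 -0.415  0.015] slate [ 0.498 -0.443  0.097]
268 ----------------------:**************#=.----------
269 -----------------------************+**#:----------
270 -----------------------***************#:----------
271 -----------------------***************#:----------
272 -----------------------:***************-:---------
273 -----------------------:#**************=.---------
274 -----------------------:#****+*********+.---------
275 ----------------------
[... 2023 characters left out ...]
***********##***@@@*=***************=.--
313 --:***********************@@@@+***************+.--
314 ---#*********+***********+%@@@-+**************#:--
315 --:*********************++@@@@=+*************##::-
316 --:********++*********+***@@@@-*#*+********+***-:-
317 --:**+****+++**********+**@@@@-************+**#=:-
318 --:***********************+%#%+****************=.-
319 ---:*****************#**************+++********+.-
320 ---:****************##***********************#%%-:
321 ---:****************+*+************###%%%%@@@@@@-:
322 ---:*****++**************##%%%%%@@@@@@@@@@@@@@@@-:
323 ---:*****+++**++##%%%%%@@@@@@@@@@@@@@@@@@@@@@@@@=.
324 ::-:**##%%%%@@@@@@@@@@@@@@@@@@@@@@@@@@@@@@@@@@@@=.
```

Run:
```python
from h import *
import pickle
d=snap("side")
for v in (306,318): print(onplane(d,335,v,.015).round(3),onplane(d,335,v,.06).round(3))
t=snap("top");print("edge px",proj(t,[[.559,-.15,.09],[.545,-.16,.015],[.47,-.2,.015]]).round())
v=cv2.cvtColor(t["color"],cv2.COLOR_RGB2GRAY)
v0=cv2.cvtColor(pickle.load(open("top0.pkl","rb"))["color"],cv2.COLOR_RGB2GRAY)
for y in range(224,282): print(y,"".join(" .:-=+*#%@"[min(9,x//22)] for x in v[y,370:436]))
```

```text
[ 0.527 -0.129  0.015] [ 0.525 -0.159  0.06 ]
[ 0.525 -0.158  0.015] [ 0.523 -0.187  0.06 ]
edge px [[406. 234.]
 [406. 246.]
 [426. 281.]]
224 ------------------------------------------------------------------
225 ------------------------------------------------------------------
226 ------------------------------------------------------------------
227 ------------------------------------------------------------------
228 ------------------------------------------------------------------
229 ------------------------------------------------------------------
230 ------------------------------------------------------------------
231 ------------------------------------------------------------------
232 ---------------------------------------------------------:::::::::
233 --------------------------------------:::-::::::::::::::-=-==:::::
234 --------------------:::::-::::::::::::-::::----====+*==+%@@@@*----
235 --::::::::::::::::::-:-::----=====**++##*########**#%+++#@@@@*----
236 :::-------======++**#*##***##**#######******##**#***#=++#@@@@#:---
237 +**#%######*******#*********#**##
[... 2457 characters left out ...]
****#**********#*************#*******#**##**#*****%+++%@@@@%%
273 *#**#*****************###*****#**************##**###**#%=++%@@@@%%
274 ****###**********************###*******#*********#****#%=++#@@@@%%
275 ****#**************#*********###*******##******#******#%=++#@@@@@%
276 #***#************************#*******#*###***###*#*##*#%=++#@@@@@%
277 ***+***************#**##*##**#****#***************+**+##++=*@@@@@%
278 **#**#****#*********#**********++++*--:----------------====*@@@@%#
279 *###******************----------:-------------------=-=+++=+###**+
280 *###---------:---------------------==============++++++***+*+++***
281 -------------------============+=++++*****************************
```

All three keys lie flat in the drawer (the round one has its head at top-view (414,254)), and nothing else on the slate has changed. Now to close the drawer.

apply_moves:
  rows: [1,0,0,-0.03,0,0,0,1,0,0,-0.06,0,0,0,1,0,0,-0.09,0,0,0,1,0,0,-0.099,0,0,0,1,0,0,-0.099,0,0,0]

```text
clock: 13.3
ee_pos: [0.4038, 0.0556, 0.1167]
ee_rot: [-0.002, -0.027, 1.0, 0.0]
contact_force: [0.2, -0.2, -0.0]
finger_gap: 0.0002
finger_force: 0.0
```

apply_moves:
  rows: [1,0.01,0,0,0,0,0,1,0.018,0,0,0,0,0,1,0.025,0,0,0,0,0,1,0.033,0,0,0,0,0,1,0.042,0,0,0,0,0]

```text
clock: 13.8
ee_pos: [0.4469, 0.0561, 0.1181]
ee_rot: [-0.001, -0.027, 1.0, 0.0]
contact_force: [-3.4, 0.6, 2.1]
finger_gap: -0.0003
finger_force: 1.6
```

apply_moves:
  rows: [1,0.01,0,0,0,0,0,1,0.02,0,0,0,0,0,1,0.03,0,0,0,0,0,1,0.04,0,0,0,0,0,1,0.05,0,0,0,0,0]

```text
clock: 14.3
ee_pos: [0.4973, 0.0562, 0.1175]
ee_rot: [-0.001, -0.027, 1.0, 0.0]
contact_force: [-2.7, 2.8, -1.0]
finger_gap: 0.0
finger_force: 1.6
```

apply_moves:
  rows: [1,0.01,0,0,0,0,0,1,0.018,0,0,0,0,0,1,0.024,0,0,0,0,0,1,0.029,0,0,0,0,0,1,0.033,0,0,0,0,0]

```text
clock: 14.8
ee_pos: [0.5305, 0.0559, 0.118]
ee_rot: [0.0, -0.027, 1.0, -0.0]
contact_force: [-3.1, 2.3, -0.1]
finger_gap: -0.0003
finger_force: 1.2
```

apply_moves:
  rows: [1,0.002,0,0,0,0,0,1,0.004,0,0,0,0,0,1,0.006,0,0,0,0,0,1,0.008,0,0,0,0,0,1,0.009,0,0,0,0,0]

```text
clock: 15.3
ee_pos: [0.537, 0.0557, 0.1175]
ee_rot: [-0.002, -0.027, 1.0, -0.001]
contact_force: [-7.3, -1.0, 3.9]
finger_gap: -0.0001
finger_force: 0.0
```

apply_moves:
  rows: [1,0.001,0,0,0,0,0,1,0.002,0,0,0,0,0,1,0.003,0,0,0,0,0,1,0.004,0,0,0,0,0,1,0.004,0,0,0,0,0]

```text
clock: 15.8
ee_pos: [0.5372, 0.0555, 0.1164]
ee_rot: [-0.006, -0.027, 1.0, -0.001]
contact_force: [-14.0, -0.5, 6.5]
finger_gap: 0.0004
finger_force: 0.0
```

apply_moves:
  rows: [1,-0.01,0,0,0,0,0,1,-0.04,0,0,0,0,0,1,-0.08,0,0,0,0,0,1,-0.12,0,0.03,0,0,0,1,-0.13,0,0.07,0,0,0]

```text
clock: 16.3
ee_pos: [0.4061, 0.0559, 0.1855]
ee_rot: [-0.005, -0.027, 1.0, -0.0]
contact_force: [1.1, 0.3, 0.8]
finger_gap: 0.0001
finger_force: 0.0
```

apply_moves:
  rows: [1,0,0,0.03,0,0,0,1,0,0,0.05,0,0,0,1,0,0,0.05,0,0,0,1,0,0,0.05,0,0,0,1,0,0,0.05,0,0,0]

```text
clock: 16.8
ee_pos: [0.4125, 0.0559, 0.237]
ee_rot: [-0.0, -0.027, 1.0, -0.0]
contact_force: [0.5, 0.4, -0.4]
finger_gap: -0.0003
finger_force: 0.0
```

Run:
```python
from h import *
import pickle
o=r.get_obs();print(o['ee_pos'],o['contact_force'])
t=snap("top"); t0=pickle.load(open("top0.pkl","rb"))
hsv=cv2.cvtColor(t["color"],cv2.COLOR_RGB2HSV)
# outer face top edge beyond the slate, at several columns right of the arm
for y0 in (-.08,-.12,-.16,-.19,.19):
    ex=.552-.0454*(y0-.016)
    P=[[ex-k/1000,y0,.071] for k in range(-4,26,3)]
    print(y0,[tuple(t["color"][int(round(v)),int(round(u))]) [0] for u,v in proj(t,P)])
# drawer front shown at: orange pixels rows for some columns
g=cv2.absdiff(t["color"],t0["color"]).max(2)[100:232,100:500]>35
n,l,s,ce=cv2.connectedComponentsWithStats(g.astype(np.uint8))
print([tuple(s[i]+[100,100,0,0,0]) for i in range(1,n) if s[i,4]>20])
for c in (390,410,425): print(c,[tuple(int(q) for q in t["color"][y,c]) for y in range(229,246,2)])
```

```text
[0.4125213  0.05588762 0.23701794] [ 0.54405975  0.39354075 -0.35683082]
-0.08 [np.uint8(71), np.uint8(184), np.uint8(170), np.uint8(110), np.uint8(115), np.uint8(113), np.uint8(114), np.uint8(116), np.uint8(117), np.uint8(114)]
-0.12 [np.uint8(67), np.uint8(236), np.uint8(153), np.uint8(110), np.uint8(112), np.uint8(133), np.uint8(219), np.uint8(221), np.uint8(222), np.uint8(228)]
-0.16 [np.uint8(66), np.uint8(221), np.uint8(115), np.uint8(106), np.uint8(120), np.uint8(159), np.uint8(224), np.uint8(225), np.uint8(200), np.uint8(214)]
-0.19 [np.uint8(78), np.uint8(116), np.uint8(162), np.uint8(115), np.uint8(115), np.uint8(226), np.uint8(214), np.uint8(217), np.uint8(216), np.uint8(219)]
0.19 [np.uint8(78), np.uint8(109), np.uint8(229), np.uint8(114), np.uint8(118), np.uint8(183), np.uint8(230), np.uint8(226), np.uint8(225), np.uint8(229)]
[(np.int64(393), np.int64(177), np.int64(18), np.int64(26), np.int64(188)), (np.int64(270), np.int64(179), np.int64(21), np.int64(27), np.int64(203)), (np.int64(227), np.int64(183), np.int64(24), np.int64(25), np.int64(227))]
390 [(82, 75, 67), (80, 74, 64), (80, 74, 67), (101, 58, 33), (153, 88, 44), (110, 65, 30), (133, 78, 42), (219, 126, 58), (219, 128, 59)]
410 [(82, 72, 66), (82, 72, 65), (66, 66, 60), (221, 125, 52), (106, 63, 30), (120, 72, 38), (234, 136, 64), (225, 135, 61), (200, 116, 54)]
425 [(84, 76, 66), (83, 74, 65), (77, 46, 34), (150, 88, 40), (116, 71, 35), (129, 78, 38), (214, 124, 56), (217, 126, 56), (218, 124, 55)]
```

```bash
python3 -c "
from workcell import r
print(r.sign_off())"
```

```text
the job is handed in; nothing more can be done
None
```

I swept all three keys over the edge into the drawer, pushed it shut against its firm stop, and handed the job in at about 17 s; the other things on the slate show no movement in the top view, and no verdict came back.

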